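Slide the board out for sawing and hold it down

TASK

First slide the cover of the small wooden screw tray fully shut, so that no sawdust falls in. Then slide the long board lying on the sawing stand straight out over the tray until its patterned end is level with the tip of the gauge's steel pointer, keeping it flat on the stand and never letting it tip. So far out it would tip by itself: finish while still holding the board with the gripper, at rest and flat on the stand, and leave everything else on the bench where it is.

Things in the scene. Friction and masses are not known exactly. Their poses are not given: they have to be found in the camera images.
- stand: Fixed wooden sawing stand, 130 mm (its x) by 200 mm (its y), flat top 95 mm above the bench. Origin: at bench height under the middle of its outboard top edge, so the top covers y from -200 to 0 mm and x from -65 to +65 mm of its frame. Its y axis points outward, the way the board has to slide; its z is up. Its place and yaw vary.
- tray: Fixed open wooden screw tray, 130 mm (x) by 120 mm (y), 40 mm high, standing on the bench just beyond the stand's outboard edge, axes parallel to the stand's. Origin: centre of its underside. A flat plywood cover slides on its rim.
- cover (a joint): How far the tray's cover is open, in m: 0 fully shut against its stop, 0.08 fully open. It opens towards the tray's -x and shuts towards the tray's +x; sliding friction about 1.5 N and damping 4 N s/m; it stays where it is left.
- cover_grip (a point): Centre of the wooden bar on top of the cover, by which it is gripped or pushed; moves with the cover. The bar is 14 mm thick (tray's x), 70 mm long (tray's y) and 24 mm high: its top is 70 mm and the cover's upper face 46 mm above the bench. The cover is 120 by 112 by 6 mm; the bar lies 30 mm to the tray's -x side of the cover's centre.
- board_center (a point): Centre (half-way up) of the loose wooden board, 60 mm wide (its x), 300 mm long (its y), 18 mm thick, about 0.15 to 0.31 kg, evenly heavy, lying flat on the stand, so its upper face is 113 mm above the bench. Its y axis points along it to the outboard end, which has a pattern burnt into the upper face. At the start it may lie up to 0.12 rad askew to the stand, and its inboard end sticks out beyond the stand's other edge. It tips if more than 150 mm hangs out unheld.
- board_end (a point): Middle of the board's outboard (patterned) end face, half-way up: 150 mm along the board's y from its centre.
- gauge: Fixed steel overhang gauge on the far (+x) side of the tray: base 60 by 50 by 18 mm, upright post 14 mm thick and 153 mm high, and a round tapering pointer up to 10 mm thick that points to the stand's -x, 104 mm above the bench. Origin: centre of its underside; axes parallel to the stand's.
- mark (a point): Tip of the gauge's pointer, at the height of the middle of the board's thickness, beside the board's way out: about 53 mm to the +x side of the stand's centre line, so a straight board passes it with some 20 mm to spare. The board is out far enough when its end is level with this point along the stand's y (the board then overhangs 170 to 195 mm).
- hammer: Loose bystander: hammer lying on the bench to the right of the stand.
- screwdriver: Loose bystander: screwdriver on the bench between robot and stand.
- sanding_block: Loose bystander: cork sanding block, 60 by 100 by 30 mm, between robot and stand.
- offcut: Loose bystander: short offcut, 60 by 140 by 18 mm, of the same wood as the board, lying on the bench to the right of the stand.
- glue: Loose bystander: glue bottle, 56 mm across, 150 mm tall, on the left of the bench.
- pot: Loose bystander: steel pot, 72 mm across, 90 mm tall, on the left of the bench.
- tape: Loose bystander: roll of tape lying flat, 90 mm across, 22 mm high, on the left of the bench.
Things that resemble listed ones, but are neither listed nor needed, are in the scene too. Leave any orange look-alike of the gauge alone.

How it is judged:
By the outcome, as a careful person would: the job done as asked, in the order asked, and still so for the second after the job is handed in, while the arm keeps its last pose, push and grip.
It also fails if it takes over 43 s, if anything falls off the work surface, if the arm or the gripper's body presses on something with over 40 N, if the wrist force passes 120 N, or if a joint passes its speed limit or range.

ROBOT

A 7-joint arm with a two-finger parallel gripper is mounted at the origin on the work surface. World frame = base frame: x ahead of the robot, y to its left, z up, the work surface at z = 0. Lengths are in mm, angles in rad, forces in N, time in s.
With the tool pointing down it reaches from about 425 to 825 mm from the base axis. Payload 3.6 kg.
Tool frame: the origin (TCP) lies at the very end of the fingers, on their centre line; the grasp point (between the pads) lies arm.hold_point_z behind it (arm.hold_point_z is the distance from the TCP to the grasp point, in mm); y points along the fingers, x is the direction in which the jaws open and shut, and the axes are right-handed (so a half turn about y gives the same grasp; the last joint's range is limited). The gripper opens to 93 mm and grips with 3 to 60 N. Pads are 15 mm wide; open, the fingers measure 128 mm over their backs; the gripper's body (75 mm by 188 mm) begins 65 mm behind the grasp point.
Start: joints at [-1.286, 0.615, -0.013, 1.423, 0.008, 1.103, -0.04], TCP at [198.749, 618.838, 218.64] pointing down, gripper open.
Joint ranges: [-3.12, 3.12], [-0.3, 2.06], [-1.34, 1.32], [0.26, 2.42], [-1.36, 4.5], [0.01, 1.98], [-2.84, 2.84]. Speed limits (rad/s): [2.79, 2.79, 3.14, 3.14, 3.14, 3.14, 3.14].

INTERFACE

Orientations are given as a unit quaternion [w, x, y, z].
In Python, from workcell import arm gives the robot as it stands. Calls block until the motion is done:
- arm.move_ptp(position, orientation): joint-space move of the TCP to a pose.
- arm.move_l(position, attitude=None, velocity=150): straight line of the TCP; attitude=None keeps the orientation; velocity is the mean speed in mm/s.
- arm.move_joints(angles): joint-space move.
- arm.gripper_to(opening, strength=None): finger opening in mm; strength is the grip in N (None keeps the last); returns when the fingers have stopped.
- arm.dwell(seconds).
- arm.solve_ik(position, orientation): joint angles nearest the present ones, or None.
- arm.state(): the state.
- arm.read_camera(name): name is "scene" or "top" or "wrist"; returns the picture (384x512x3 uint8, red, green, blue); there is no depth.
- arm.camera_params(name): a dict with "vfov" (degrees; the focal length in pixels is half the picture's height over the tangent of half this angle, whatever the lens; pixels are square), "cx", "cy" (the principal point, pixels), "k1" (the pictures are not rectified: a ray, as slopes to the right and down, at radius r is drawn at 1 + k1 r^2 times it, then the intrinsics apply), "rvec" (rotation vector, rad) and "tvec" (3), from world to camera coordinates, as OpenCV has them. Camera axes: x right, y down, z forward; pixel columns grow to the right and rows downward; lengths in mm; the calibration is good to about 2 mm. A picture is of the moment at which its call begins: read the wrist's pose just before it. camera_params takes no time and is no camera call; for the wrist camera it gives the pose at the moment of the call.
A pose or a line that the arm cannot do raises arm.Unreachable and nothing moves.
- arm.job_done(): hands the job in, once; it reports no verdict.
The state is a dict: "time_s": time; "joint_pos": joint angles; "joint_velocities": joint speeds; "joint_efforts": joint torques, N m; "eef_pos": TCP position; "tcp_rot": TCP orientation; "force": force on the tool from outside, world axes, zero at the start; "torque": the same for the moment, N m; "opening": finger opening in mm.
Only numpy, scipy, OpenCV 4.12 (cv2) and the standard library are available. Lean on these libraries where they do the work, as an engineer would, in place of code of your own. Each camera call takes 0.05 s, during which the arm holds its last target.

## Working session

There is one attempt and no reset: what is moved stays moved. The work goes in short steps, each a Python script; the robot and the scene stay as the last script left them, time stands still between calls to the robot, and variables do not carry over. Pictures are saved under pics/ and viewed, and the job is handed in when it is done.

```bash
mkdir -p pics; ls
python3 - <<'E'
from workcell import arm
import cv2
for n in("scene","top"):
    im=arm.read_camera(n); cv2.imwrite(f"pics/{n}0.png",cv2.resize(im[:,:,::-1],(800,600),interpolation=cv2.INTER_CUBIC)); p=arm.camera_params(n);print(n,p)
print(arm.hold_point_z,arm.state())
E
```

```text
pics
scene {'vfov': 43.6844540465612, 'cx': 260.2746041095869, 'cy': 188.21540910006587, 'k1': -0.16590693836016837, 'rvec': array([ 2.3534204 ,  0.98999045, -0.3106939 ]), 'tvec': array([-392.58476834, -290.94555929, 1701.40315535])}
top {'vfov': 51.18526708041715, 'cx': 257.5014189060467, 'cy': 187.91076476234414, 'k1': -0.14159139835922213, 'rvec': array([ 2.17865209, -2.16970438,  0.12046647]), 'tvec': array([ -23.98146749,  567.87998156, 1363.17923373])}
18.8 {'time_s': 0.1, 'joint_pos': array([-1.2865064 ,  0.61583717, -0.01262051,  1.42471365,  0.00812251,
        1.10336266, -0.04041143]), 'joint_velocities': array([ 4.21310693e-04, -1.95163114e-03, -1.15901461e-03, -3.01306700e-03,
       -4.09385174e-07, -6.66793035e-04, -2.27653842e-04]), 'joint_efforts': array([ 1.47068698e-03, -4.60044122e+01,  2.10253503e-01, -1.66245031e+01,
       -6.11752155e-02,  1.69248384e-02,  8.92941307e-05]), 'eef_pos': array([198.55787383, 618.20402549, 217.59574333]), 'tcp_rot': array([-0.57086046,  0.57183157,  0.41596989, -0.41724819]), 'force': array([-0.16500612,  0.22959365, -0.1255207 ]), 'torque': array([ 0.0292223 ,  0.03612641, -0.02454741]), 'opening': 92.61927701085884}
```

View pics/scene0.png

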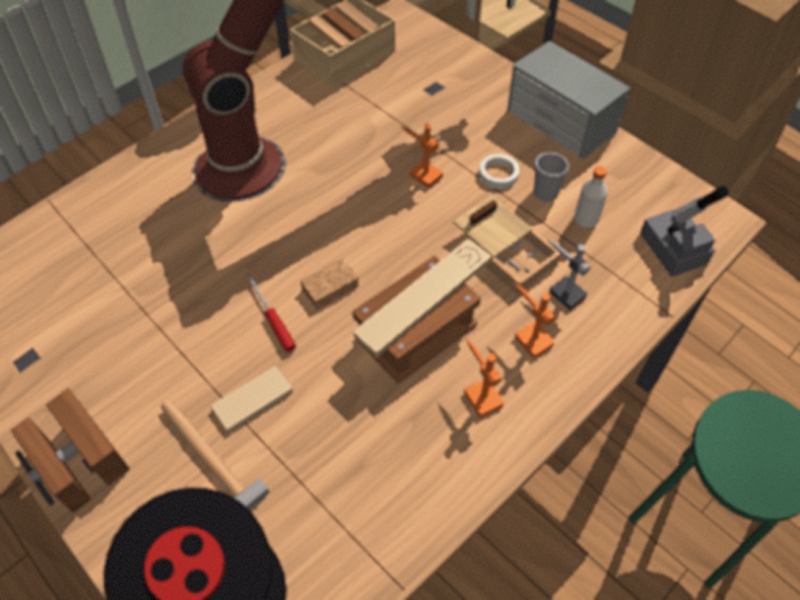

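View pics/top0.png

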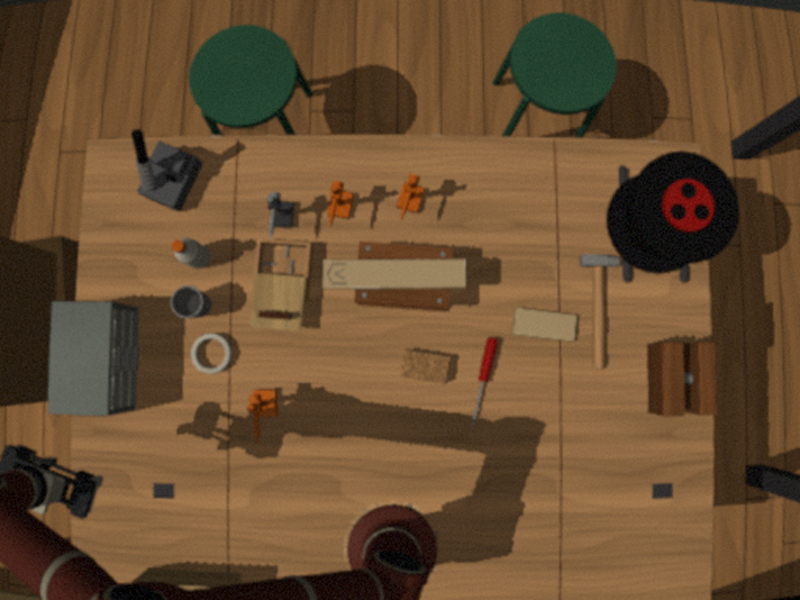

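The top view shows the stand at about (405,275), the patterned board end at (325,272), and the tray at (282,270), with its open part at (285,258) and the cover bar at (280,313). There are four gauge-like objects: steel/dark at (280,212), and orange at (340,203), (410,195) and (262,402). Only the steel one fits, since it sits on the tray's +x side. Next I'll enlarge it to confirm and to measure.

```bash
cat > h.py <<'E'
from workcell import arm
import cv2, numpy as np
def P(n):
    p=arm.camera_params(n); f=192/np.tan(np.radians(p["vfov"])/2)
    R=cv2.Rodrigues(np.array(p["rvec"]))[0]
    return f,p["cx"],p["cy"],p["k1"],R,np.array(p["tvec"]).reshape(3)
def ray(p,u,v):
    f,cx,cy,k1,R,t=p
    K=np.array([[f,0,cx],[0,f,cy],[0,0,1.]])
    q=cv2.undistortPoints(np.array([[[u,v]]],float),K,np.array([k1,0,0,0.]))[0,0]
    return -R.T@t, R.T@np.array([q[0],q[1],1])
def unp(p,u,v,z):
    o,d=ray(p,u,v); return o+d*(z-o[2])/d[2]
def proj(p,X):
    f,cx,cy,k1,R,t=p
    K=np.array([[f,0,cx],[0,f,cy],[0,0,1.]])
    return cv2.projectPoints(np.array(X,float).reshape(-1,1,3),R,t,K,np.array([k1,0,0,0.]))[0][:,0]
def tri(prs):
    A=np.zeros((3,3));b=np.zeros(3)
    for p,u,v in prs:
        o,d=ray(p,u,v); d/=np.linalg.norm(d); M=np.eye(3)-np.outer(d,d);A+=M;b+=M@o
    return np.linalg.solve(A,b)
def crop(im,x0,y0,x1,y1,name):
    c=im[y0:y1,x0:x1,::-1]; s=min(800/(x1-x0),600/(y1-y0))
    cv2.imwrite("pics/"+name,cv2.resize(c,None,fx=s,fy=s,interpolation=cv2.INTER_CUBIC)[:600,:800]); return s
E
python3 - <<'E'
from h import *
print(crop(arm.read_camera("top"),150,110,310,230,"topc.png"))
print(crop(arm.read_camera("scene"),215,125,395,260,"scenec.png"))
E
```

```text
5.0
4.444444444444445
```

View pics/topc.png

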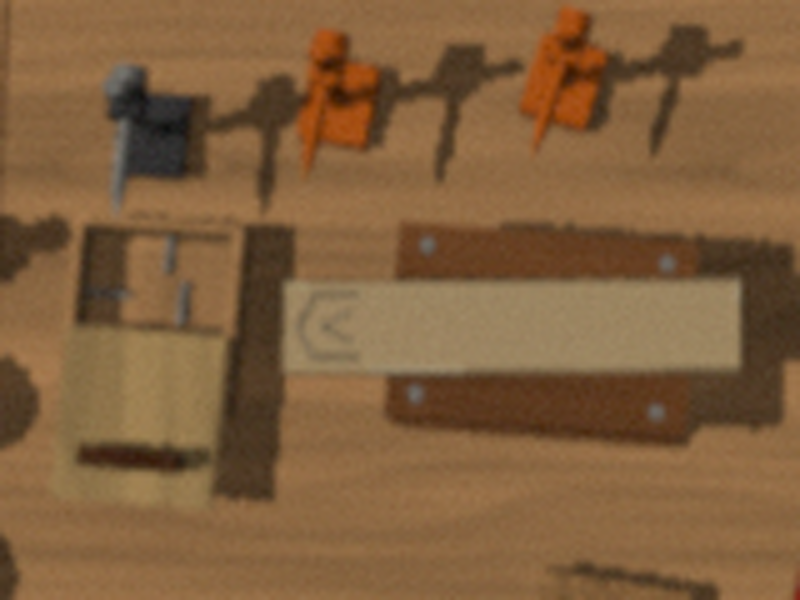

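View pics/scenec.png

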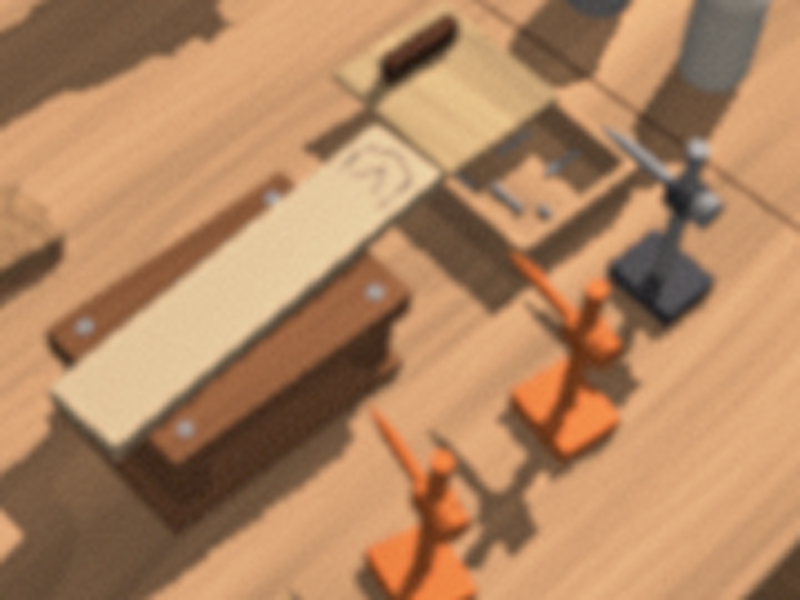

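Confirmed: the steel gauge has a dark base at crop (155,135) and a light pointer with its tip at crop (117,208), beside the tray. The three orange ones are look-alikes. Next come the measurements from both views.

Run:
```python
from h import *
np.set_printoptions(precision=1,suppress=True)
t=P("top");s=P("scene")
T=lambda x,y:(t,150+(x+.5)/5-.5,110+(y+.5)/5-.5)
S=lambda x,y:(s,215+(x+.5)/4.4444-.5,125+(y+.5)/4.4444-.5)
def both(n,a,b,z):
    r=tri([T(*a)]+([S(*b)] if b else [])) if b else None
    print(n,"top",unp(*T(*a),z)[:2],"scene",unp(*S(*b),z)[:2] if b else '',"tri",r)
both("tip",(117,208),(606,128),104)
both("bd out far",(285,280),(441,172),113)
both("bd out near",(283,372),(375,125),113)
both("bd in far",(741,280),(121,448),113)
both("bd in near",(741,371),(53,392),113)
both("bolt out far",(428,244),(374,292),95)
both("bolt in far",(668,263),(185,429),95)
both("bolt out near",(416,394),(272,197),95)
both("bolt in near",(656,412),(85,326),95)
both("st out far",(400,223),(408,299),95)
both("st out near",(387,413),(285,176),95)
both("st in far",(697,240),(178,462),95)
both("bar a",(80,453),(452,20),70)
both("bar b",(207,457),(386,72),70)
both("cover far L",(75,327),(555,100),46)
both("cover far R",(228,333),(450,173),46)
both("cover near R",(212,503),(340,77),46)
both("cover near L",(55,493),(450,5),46)
both("tray far L",(83,228),(630,160),40)
both("tray far R",(243,226),(525,245),40)
```

```text
tip top [682.  261.2] scene [681.1 267.3] tri [682.3 261.5 109.3]
bd out far top [632.3 146.6] scene [631.9 151.1] tri [632.8 147.3 116.6]
bd out near top [571.5 146.9] scene [573.8 149.2] tri [572.6 148.2 112.5]
bd in far top [ 633.8 -153.1] scene [ 638.9 -146.8] tri [ 636.4 -150.   113.1]
bd in near top [ 573.6 -152.7] scene [ 580.4 -149.3] tri [ 576.2 -150.4  109. ]
bolt out far top [659.8  53.7] scene [659.4  57.7] tri [660.1  54.6  98.5]
bolt in far top [ 647.8 -106.4] scene [ 648.3 -102. ] tri [ 648.5 -104.7   98. ]
bolt out near top [559.3  60.6] scene [558.9  65.8] tri [560.   61.8  99.3]
bolt in near top [548.  -98.1] scene [548.4 -94.1] tri [548.8 -96.6  97.7]
st out far top [673.9  72.5] scene [678.5  69.4] tri [675.5  73.2  88. ]
st out near top [546.6  79.7] scene [552.5  84.8] tri [549.2  82.8  93.1]
st in far top [ 663.5 -125.9] scene [ 662.3 -121.6] tri [ 663.5 -124.5   99.6]
bar a top [520.7 289. ] scene [523.2 291.3] tri [521.8 290.5  69.1]
bar b top [518.5 202.5] scene [523.7 219.3] tri [523.2 207.3  77.6]
cover far L top [609.6 300.1] scene [614.4 304.9] tri [612.  302.9  44.7]
cover far R top [605.8 193.4] scene [606.  199.2] tri [606.7 194.4  50.3]
cover near R top [488.6 202.2] scene [490.6 208.3] tri [490.4 204.1  48.6]
cover near L top [494.7 311. ] scene [499.1 319.8] tri [497.6 314.2  48. ]
tray far L top [680.3 298. ] scene [685.5 305.2] tri [683.2 301.2  40.1]
tray far R top [681.8 185.4] scene [681.8 193.1] tri [682.6 186.7  46. ]
```

```bash
cat >> h.py <<'E'
from scipy.spatial.transform import Rotation as Ro
def q2R(q): return Ro.from_quat([q[1],q[2],q[3],q[0]]).as_matrix()
def R2q(M): a=Ro.from_matrix(M).as_quat(); return [a[3],a[0],a[1],a[2]]
def toolq(yaw,flip=1):
    "jaw axis along stand-x direction for y-axis yaw `yaw` (y=( -sin,cos))"
    x=flip*np.array([np.cos(yaw),np.sin(yaw),0]); y=np.array([0,0,-1.]); return R2q(np.c_[x,y,np.cross(x,y)])
E
python3 - <<'E'
from h import *
np.set_printoptions(precision=3,suppress=True)
st=arm.state(); print(q2R(st["tcp_rot"]))
for fl in(1,-1):
  q=toolq(-.0735,fl)
  print(fl,[arm.solve_ik(p,q) for p in ([522,256,190],[522,256,51],[590,251,51],[590,251,190],[605,-102,180],[605,-102,98],[606,20,98])])
E
```

```text
[[ 0.306 -0.    -0.952]
 [ 0.952 -0.002  0.306]
 [-0.002 -1.     0.   ]]
1 [array([-0.715,  0.555,  0.352,  1.675, -0.225,  0.951, -0.353]), array([-0.656,  0.732,  0.263,  1.8  , -0.292,  0.648, -0.297]), array([-0.59 ,  0.802,  0.268,  1.619, -0.28 ,  0.758, -0.269]), array([-0.632,  0.646,  0.342,  1.496, -0.236,  1.04 , -0.307]), array([-0.154,  0.634,  0.484,  1.596, -0.335,  0.995,  0.36 ]), array([-0.095,  0.719,  0.382,  1.675, -0.344,  0.815,  0.366]), array([-0.29 ,  0.708,  0.369,  1.696, -0.333,  0.8  ,  0.158])]
-1 [array([-0.213,  0.57 , -0.448,  1.659,  0.286,  0.978,  2.308]), array([-0.223,  0.756, -0.44 ,  1.785,  0.468,  0.705,  2.148]), array([-0.178,  0.829, -0.454,  1.605,  0.459,  0.816,  2.244]), array([-0.183,  0.661, -0.447,  1.48 ,  0.307,  1.07 ,  2.372]), array([-0.446,  0.849,  1.133,  1.605, -0.808,  1.223, -2.364]), array([-0.442,  0.976,  1.131,  1.686, -0.968,  1.143, -2.242]), array([ 0.186,  0.716, -0.425,  1.68 ,  0.376,  0.828,  2.664])]
```

Run:
```python
from h import *
np.set_printoptions(precision=2,suppress=True)
q=toolq(-.0735)
arm.move_ptp([522,256,190],q)
s=arm.state();print(s["time_s"],s["eef_pos"],s["force"])
im=arm.read_camera("wrist");cv2.imwrite("pics/w1.png",im[:,:,::-1])
p=P("wrist"); import pickle; pickle.dump(p,open("w1.pkl","wb"))
for n,X in dict(bar=[522,256,70],tip=[682,263,104],bo_far=[632,149,113],bo_near=[572.5,148,113],trayfar=[682,245,40]).items(): print(n,proj(p,X)[0])
```

```text
1.975 [521.18 258.21 189.87] [-0.55  0.05 -0.65]
bar [257.33 186.19]
tip [461.03 176.36]
bo_far [394.49 311.56]
bo_near [325.37 317.75]
trayfar [422.33 177.05]
```

View pics/w1.png

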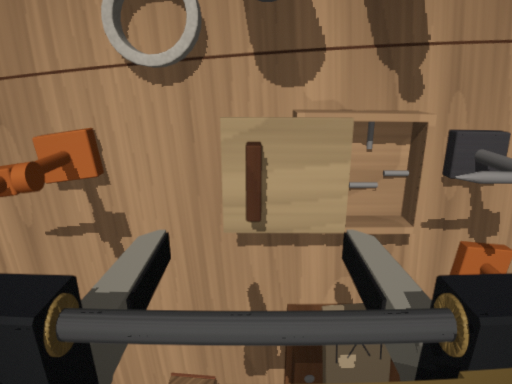

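The wrist view shows the bar centred at (254,182), the gauge tip at about (458,178), and the patterned board end at the bottom near (350,310). All are close to the predicted positions.

```bash
python3 - <<'E'
from h import *
import pickle
np.set_printoptions(precision=1,suppress=True)
p=pickle.load(open("w1.pkl","rb"))
for n,u,v,z in [("bar top L",253.5,142,70),("bar top R",253.5,221,70),("cov",219,118,46),("cov",222,232,46),("cov",348,235,46),("cov",355,118,46),("tray",433,116,40),("tray",411,233,40),("trayL-",294,112,40),("tip",457,178,104)]: print(n,unp(p,u,v,z))
s=arm.state();print(s["time_s"],s["eef_pos"])
E
python3 - <<'E'
from h import *
im=cv2.imread("pics/w1.png")[:,:,::-1]
crop(im,200,90,512,324,"w1c.png")
E
```

```text
bar top L [521.5 294.8  70. ]
bar top R [516.3 223.6  70. ]
cov [491.9 314.7  46. ]
cov [483.5 204.2  46. ]
cov [608.  191.9  46. ]
cov [613.5 306.4  46. ]
tray [688.4 303.3  40. ]
tray [674.7 186.2  40. ]
trayL- [559.5 314.7  40. ]
tip [678.8 261.9 104. ]
2.025 [521.2 258.1 189.9]
```

View pics/w1c.png

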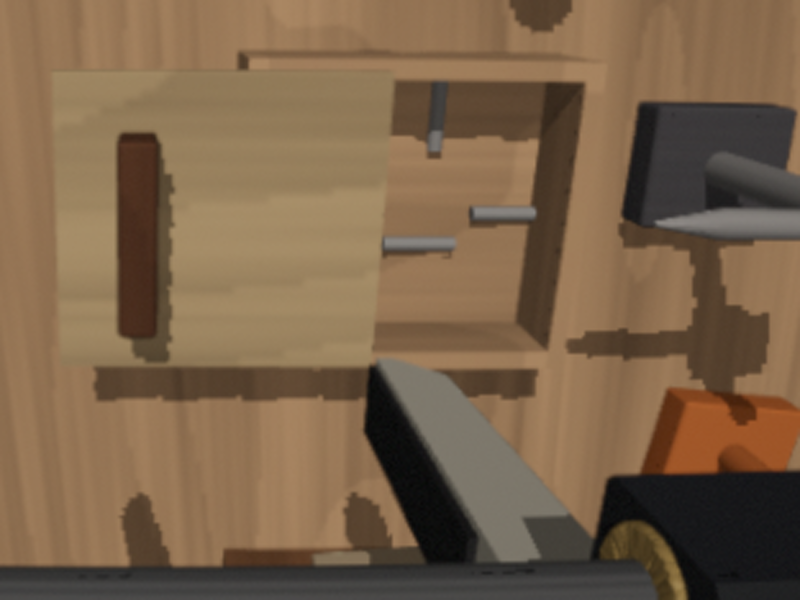

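Run:
```python
from h import *
np.set_printoptions(precision=2,suppress=True)
q=toolq(-.0735)
arm.gripper_to(60,25)
arm.move_l([520,257,52],velocity=150)
s=arm.state();print(s["time_s"],s["eef_pos"],s["force"])
arm.gripper_to(0,30)
s=arm.state();print(s["time_s"],s["eef_pos"],s["force"],s["opening"])
```

```text
3.825 [520.82 257.26  52.85] [-0.03  0.43  0.2 ]
4.6167 [519.67 257.04  52.  ] [-1.34 -0.6   1.76] 13.965438275633096
```

Run:
```python
from h import *
np.set_printoptions(precision=2,suppress=True)
d=np.array([np.cos(.0735),-np.sin(.0735),0]); p0=np.array([520,257,52.])
arm.move_l(p0+58*d,velocity=70)
s=arm.state();print(s["time_s"],s["eef_pos"],s["force"])
for k in range(60,84,2):
    arm.move_l(p0+k*d,velocity=30)
    s=arm.state();f=s["force"]@d;print(k,s["time_s"],(s["eef_pos"]-p0)@d,f,s["opening"])
    if f<-14: break
```

```text
5.5917 [578.78 252.82  52.02] [ 0.98  0.28 -1.23]
60 5.8417 59.60827226472374 -0.1986053815011745 13.212634667122671
62 6.0917 61.72159171616482 -1.0408973386738147 14.030939076564755
64 6.3417 64.1493306826202 -1.1250250718393706 14.074812573309899
66 6.5917 66.33906749245001 -1.1313379459254307 14.019088296666313
68 6.8417 68.31009507845049 -0.7273205838944755 13.757916870024577
70 7.0917 70.25438235495393 -1.4359318520098916 13.471687540467542
72 7.3417 72.28328631791659 -0.6194657220276986 13.797630993503374
74 7.5917 73.21937924871891 -3.366135824265771 13.604435452585335
76 7.8417 73.26166830183413 -7.531939238655954 13.652383929285044
78 8.0917 73.28703247537464 -10.153457792026291 13.669828776670851
80 8.3417 73.29232770879165 -14.69778682836013 13.708446201444685
```

The stop was met at 73.3 mm and the push built up to about 15 N. Next I'll release, rise and check.

Run:
```python
from h import *
import pickle
np.set_printoptions(precision=2,suppress=True)
d=np.array([np.cos(.0735),-np.sin(.0735),0]); p0=np.array([520,257,52.])
arm.move_l(p0+73.5*d,velocity=60)
arm.gripper_to(60)
p=p0+73.5*d; p[2]=180
arm.move_l(p,velocity=250)
q=toolq(-.0735)
arm.move_ptp([596,90,210],q)
arm.dwell(.2)
s=arm.state();print(s["time_s"],s["eef_pos"],s["force"])
im=arm.read_camera("wrist");cv2.imwrite("pics/w2.png",im[:,:,::-1])
pickle.dump(P("wrist"),open("w2.pkl","wb"))
im=arm.read_camera("scene");crop(im,215,125,395,260,"s2c.png")
```

```text
11.0583 [595.58  93.04 208.99] [-1.36  0.85  0.36]
```

View pics/w2.png

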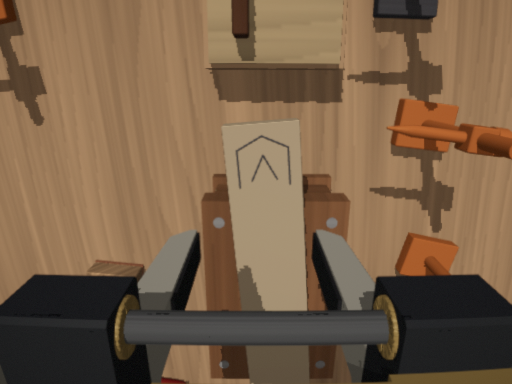

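View pics/s2c.png

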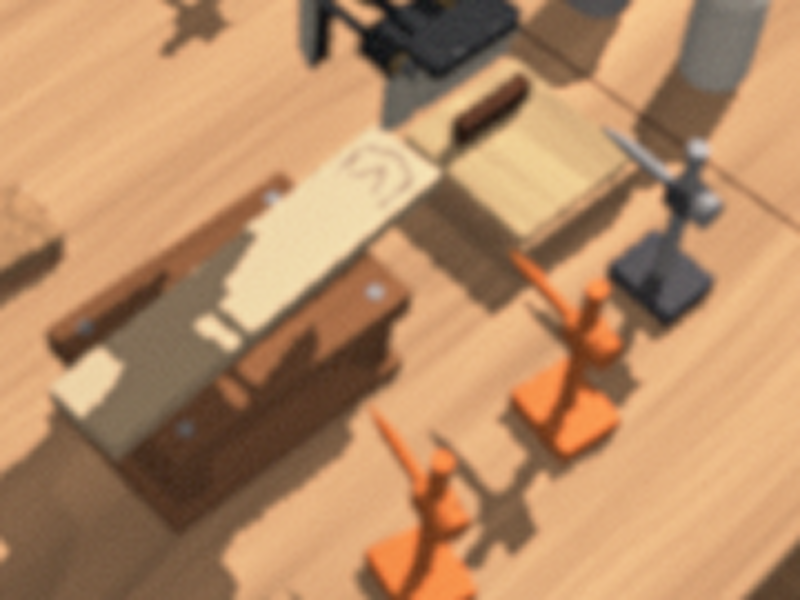

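The cover is fully shut: in the scene crop it spans the whole tray up to the rim at (630,170). The board has not moved. In the wrist view the board end is at (223,127)–(299,121), the bolts at (218,223), (331,223), (224,364) and (320,364), and the stand's outboard edge at (203,195)–(349,195).

Run:
```python
from h import *
import pickle
np.set_printoptions(precision=1,suppress=True)
p=pickle.load(open("w2.pkl","rb"))
for n,u,v,z in [("b L",223,127,113),("b R",299,121,113),("bedge L",249,384-2,113),("bedge R",308,382,113),("bolt",218,223,95),("bolt",331,223,95),("bolt",224,364,95),("bolt",320,364,95),("st",203,195,95),("st",349,195,95)]: print(n,unp(p,u,v,z))
st=arm.state();print(st["time_s"],st["eef_pos"])
```

```text
b L [574.1 146.2 113. ]
b R [631.9 146.6 113. ]
bedge L [ 574.4 -105.9  113. ]
bedge R [ 633.3 -110.4  113. ]
bolt [559.4  60.5  95. ]
bolt [659.3  53.4  95. ]
bolt [548.4 -98.6  95. ]
bolt [ 648.4 -106.    95. ]
st [549.2  87.4  95. ]
st [675.1  78.5  95. ]
11.1583 [595.8  91.9 209.4]
```

```bash
cat >> h.py <<'E'
yaw=-.0733
u=np.array([-np.sin(yaw),np.cos(yaw),0]); v=np.array([u[1],-u[0],0]); c=np.array([603.9,-22.7,0])
E
python3 - <<'E'
from h import *
np.set_printoptions(precision=2,suppress=True)
b0=.0035; e=np.array([603.0,146.4,0]); g=e-230*np.array([-np.sin(b0),np.cos(b0),0])
def S(n):
    s=arm.state();print(n,round(s["time_s"],2),s["eef_pos"],s["force"],s["torque"],round(s["opening"],1))
arm.gripper_to(92)
q=toolq(b0)
arm.move_ptp([g[0],g[1],160],q)
arm.move_l([g[0],g[1],100.5],velocity=100); S("down")
print(g)
arm.gripper_to(0,25); S("grip25")
arm.gripper_to(0,58); S("grip")
im=arm.read_camera("scene");crop(im,215,125,395,260,"s3c.png")
E
```

```text
down 13.37 [604.41 -83.26 101.02] [ 0.36  0.38 -0.82] [-0.04  0.01 -0.05] 92.0
[603.8 -83.6   0. ]
grip25 13.98 [604.09 -83.71 100.75] [ 0.75 -0.23  0.33] [-0.03  0.   -0.05] 59.5
grip 14.2 [604.07 -83.69 100.71] [0.15 0.2  1.36] [-0.08 -0.03 -0.04] 59.3
```

View pics/s3c.png

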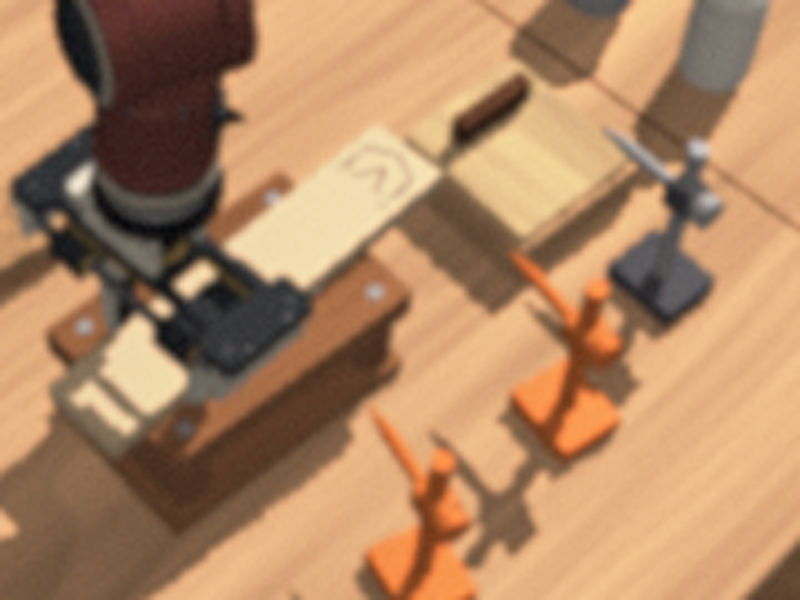

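The board is gripped at an opening of 59.3, which fits its 60 mm width, and it lies flat. I'll slide it now, aligning it first and stopping about 10 mm short.

Run:
```python
from h import *
import pickle
np.set_printoptions(precision=2,suppress=True)
def S(n):
    s=arm.state();print(n,round(s["time_s"],2),s["eef_pos"],s["force"],s["torque"],round(s["opening"],1));return s
q=toolq(yaw); Z=np.array([0,0,1.])
s=arm.state()["eef_pos"]
arm.move_l([603.8,-83.6,98.5],velocity=10);S("press")
arm.move_l(c-15*u+98*Z,q,velocity=40);S("A")
arm.move_l(c+20*u+98*Z,velocity=50);S("B")
arm.move_l(c+49.6*u+97.5*Z,velocity=40);S("C")
arm.dwell(.2);S("C")
im=arm.read_camera("wrist");cv2.imwrite("pics/w4.png",im[:,:,::-1]);pickle.dump(P("wrist"),open("w4.pkl","wb"))
print(crop(arm.read_camera("top"),150,110,310,230,"t4.png"))
print(crop(arm.read_camera("scene"),215,125,395,260,"s4.png"))
```

```text
press 14.6 [604.08 -83.7  100.67] [-3.17  1.55 11.26] [ 0.03  0.77 -0.05] 59.4
A 15.9 [604.13 -44.99 100.76] [-1.35 -8.53 10.54] [-1.81  0.61  0.32] 59.3
B 16.75 [606.78  -9.56 100.75] [-0.23 -8.3  11.49] [-1.7   0.65  0.32] 59.5
C 17.64 [609.22  18.38 100.77] [-0.6  -9.36 13.65] [-2.1   0.82  0.32] 59.2
C 17.84 [609.22  18.38 100.78] [-1.36 -9.38 12.93] [-2.13  0.75  0.36] 59.2
5.0
4.444444444444445
```

View pics/w4.png

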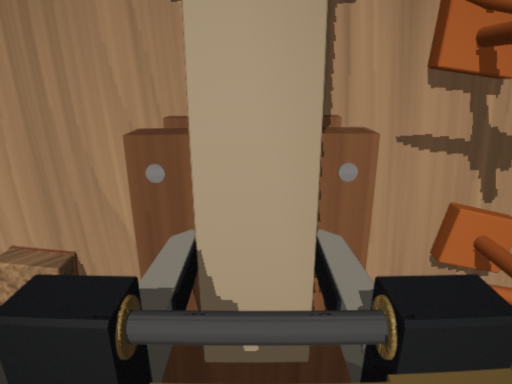

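View pics/t4.png

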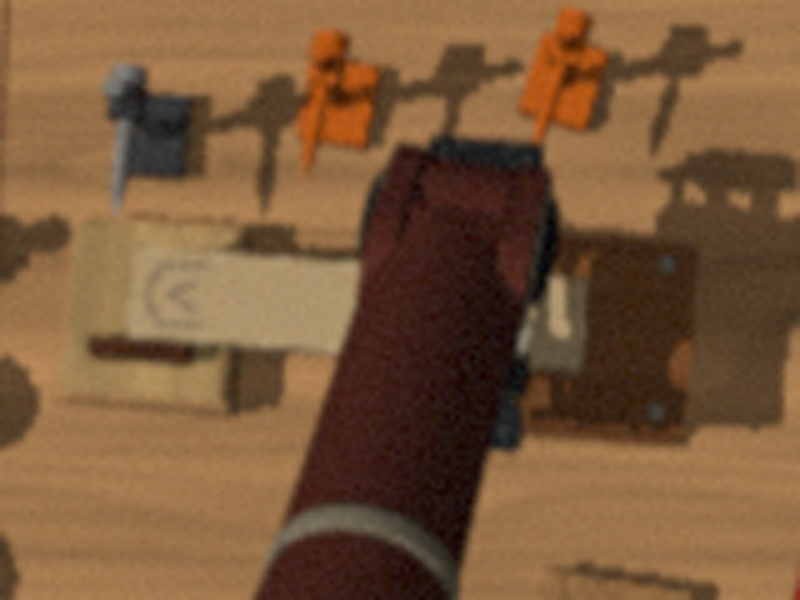

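View pics/s4.png

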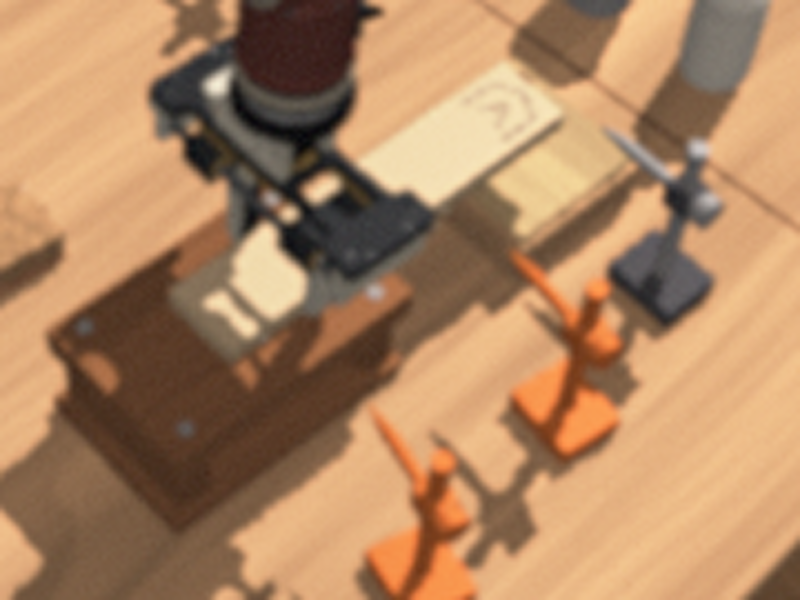

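Run:
```python
from h import *
im=arm.read_camera("top"); print(crop(im,160,120,224,168,"t4z.png"))
im=arm.read_camera("scene"); print(crop(im,295,125,375,185,"s4z.png"))
```

```text
12.5
10.0
```

View pics/t4z.png

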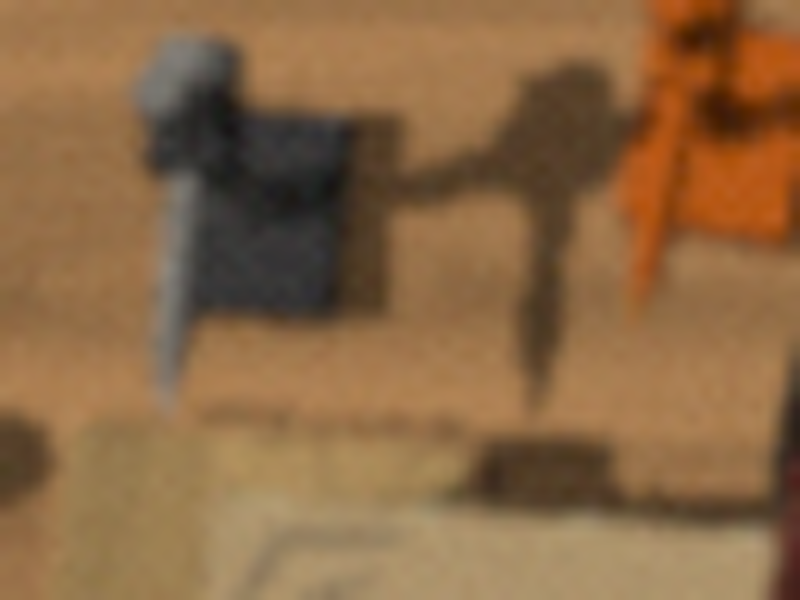

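View pics/s4z.png

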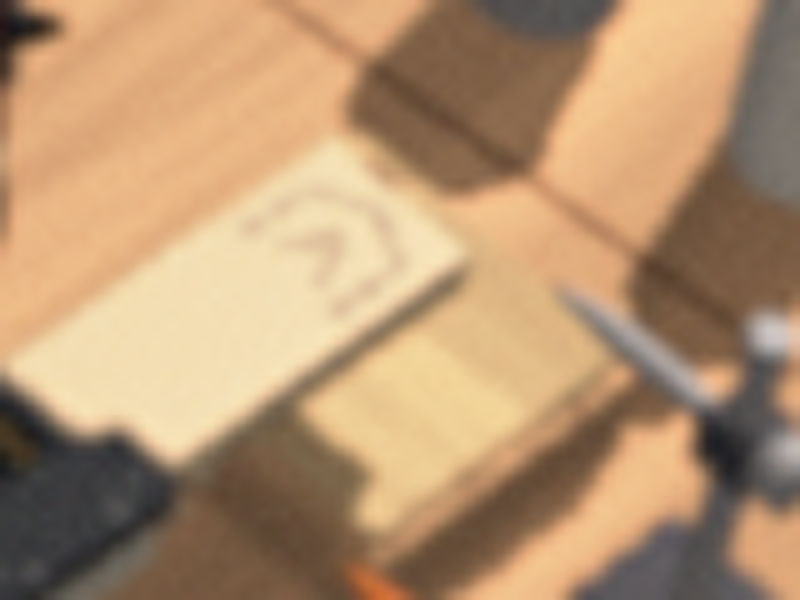

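```bash
cat >> h.py <<'E'
def cp(cam,x0,y0,s,x,y): return (P(cam),x0+(x+.5)/s-.5,y0+(y+.5)/s-.5)
def L(X): return np.array([(X[:2]-c[:2])@v[:2],(X[:2]-c[:2])@u[:2]])
E
python3 - <<'E'
from h import *
np.set_printoptions(precision=1,suppress=True)
T=lambda x,y:cp("top",160,120,12.5,x,y)
S=lambda x,y:cp("scene",295,125,10,x,y)
print("tip",L(unp(*T(168,405),104)),L(unp(*S(562,288),104)))
print("far",L(unp(*T(206,507),113)),L(unp(*S(466,248),113)))
print("near",L(unp(*cp("top",150,110,5,130,336),113)),L(unp(*S(345,130),113)))
for n,a,b in(("tip",T(168,405),S(562,288)),("far",T(206,507),S(466,248))): X=tri([a,b]);print(n,L(X),X)
print(arm.state()["time_s"], L(arm.state()["eef_pos"]))
print("yaw",np.arctan2(*q2R(arm.state()["tcp_rot"])[1::-1,0]))
E
```

```text
tip [ 54.6 288.7] [ 55.2 294.5]
far [ 26.6 273.7] [ 29.8 276.9]
near [-28.8 269.6] [-27.5 282.3]
tip [ 55.6 289.9] [680.6 262.4 107.2]
far [ 28.1 275.8] [652.1 250.3 111.7]
18.0917 [ 2.3 41.3]
yaw -0.07632034065145438
```

```bash
cat >> h.py <<'E'
def rect(im,p,z,x0,x1,y0,y1,sc,name=None):
    "resample stand-frame patch (x right? cols = y(out), rows = x) at height z"
    ys=np.arange(y0,y1,1/sc); xs=np.arange(x1,x0,-1/sc)
    Y,X=np.meshgrid(ys,xs); W=c+X[...,None]*v+Y[...,None]*u; W[...,2]=z
    uv=proj(p,W.reshape(-1,3)).reshape(*X.shape,2).astype(np.float32)
    o=cv2.remap(im,uv[...,0],uv[...,1],cv2.INTER_CUBIC)
    return o,ys,xs
E
python3 - <<'E'
from h import *
np.set_printoptions(precision=2,suppress=True)
Z=np.array([0,0,1.])
arm.move_l(c+64*u+97.5*Z,velocity=30); arm.dwell(.3)
s=arm.state();print(s["time_s"],L(s["eef_pos"]),s["eef_pos"][2],s["force"],s["opening"])
for n in("top","scene"):
    ims=np.mean([arm.read_camera(n).astype(float) for _ in range(3)],0).astype(np.uint8)
    cv2.imwrite(f"pics/{n}5.png",ims[:,:,::-1])
    p=P(n); out=[]
    for z in(113,104):
        o,ys,xs=rect(ims,p,z,-40,75,240,320,8); 
        o=o[:,:,::-1].copy()
        for y in range(240,320,10): cv2.line(o,((y-240)*8,0),((y-240)*8,6),(0,0,255),1)
        out.append(o[:,:]) 
    # top part (x>35) from z=104, lower from z=113
    k=int((75-35)*8); o=np.vstack([out[1][:k],out[0][k:]])
    cv2.imwrite(f"pics/r5{n}.png",cv2.resize(o,None,fx=.65,fy=.65,interpolation=cv2.INTER_AREA))
E
```

```text
19.025 [ 2.44 55.89] 100.77313299193851 [ 0.15 -9.26 13.26] 59.77494872876902
```

View pics/r5top.png

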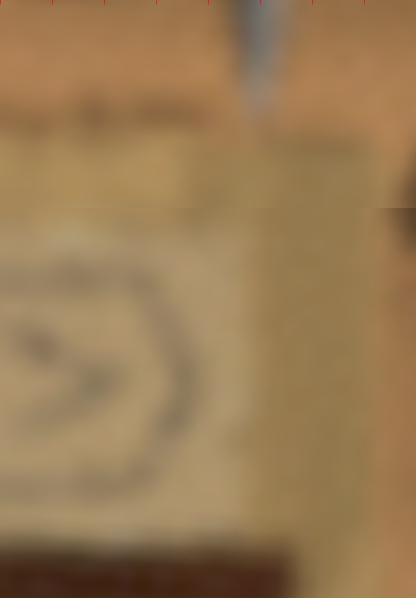

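View pics/r5scene.png

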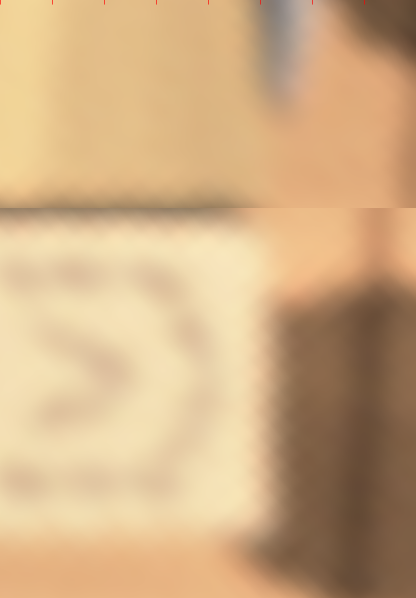

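Run:
```python
from h import *
np.set_printoptions(precision=2,suppress=True)
from scipy.ndimage import gaussian_filter1d as g1
for n in("top","scene"):
    im=cv2.imread(f"pics/{n}5.png"); p=P(n)
    o,ys,xs=rect(im,p,113,-20,22,278,302,8); o=o.astype(float)
    for lo,hi in((0,3),(3,6)):
        h=len(xs); pr=o[h*lo//6:h*hi//6].mean(0)
        d=np.linalg.norm(np.gradient(g1(pr,6,axis=0),axis=0),axis=1)
        pk=[(round(ys[i],1),round(d[i],2)) for i in range(8,len(d)-8) if d[i]==d[i-8:i+9].max()]
        print(n,"edge",pk)
    o,ys,xs=rect(im,p,104,58,90,276,312,8); hsv=cv2.cvtColor(o,cv2.COLOR_BGR2HSV).astype(float)
    rb=o[:,:,2].astype(float)-o[:,:,0] # wood: R-B high, grey: low
    for i in range(0,len(xs),32):
        r=rb[i:i+16].mean(0); w=np.clip(np.percentile(r,60)*.7-r,0,None)
        m=abs(ys-(290 if n=="top" else 295))<9; print("  x",round(xs[i],0),"y",round((w*ys)[m].sum()/max(w[m].sum(),1e-9),2),round(w[m].sum()))
```

```text
top edge [(np.float64(279.2), np.float64(0.33)), (np.float64(288.5), np.float64(0.74)), (np.float64(300.0), np.float64(0.08))]
top edge [(np.float64(279.4), np.float64(0.28)), (np.float64(287.0), np.float64(0.65)), (np.float64(297.9), np.float64(0.14))]
  x 90.0 y 287.07 4045
  x 86.0 y 286.97 3838
  x 82.0 y 287.44 3304
  x 78.0 y 289.2 2230
  x 74.0 y 289.69 2430
  x 70.0 y 289.92 2189
  x 66.0 y 289.9 1845
  x 62.0 y 289.78 1215
scene edge [(np.float64(280.6), np.float64(0.57)), (np.float64(292.2), np.float64(2.55))]
scene edge [(np.float64(281.2), np.float64(0.42)), (np.float64(292.1), np.float64(3.26))]
  x 90.0 y 295.49 2296
  x 86.0 y 295.51 2308
  x 82.0 y 295.62 1858
  x 78.0 y 294.52 1306
  x 74.0 y 294.45 1965
  x 70.0 y 294.48 1979
  x 66.0 y 294.19 1630
  x 62.0 y 293.9 956
```

Both views put the end about 2.1 mm short (top 2.0, scene 2.1), so I'll make the last nudge.

Run:
```python
from h import *
np.set_printoptions(precision=2,suppress=True)
from scipy.ndimage import gaussian_filter1d as g1
Z=np.array([0,0,1.]); k=64
for i in range(6):
    k+= max(.4,58.0-L(arm.state()["eef_pos"])[1])
    arm.move_l(c+k*u+97.5*Z,velocity=15); arm.dwell(.15)
    s=arm.state();print(k,s["time_s"],L(s["eef_pos"]),s["eef_pos"][2],s["force"])
    if L(s["eef_pos"])[1]>57.7: break
arm.dwell(.3)
for n in("top","scene"):
    im=np.mean([arm.read_camera(n).astype(float) for _ in range(3)],0).astype(np.uint8)[:,:,::-1].copy()
    cv2.imwrite(f"pics/{n}6.png",im); p=P(n)
    o,ys,xs=rect(im,p,113,-20,22,280,304,8); o=o.astype(float);h=len(xs)
    for lo,hi in((0,3),(3,6)):
        d=np.linalg.norm(np.gradient(g1(o[h*lo//6:h*hi//6].mean(0),6,axis=0),axis=0),axis=1)
        m=ys>284; print(n,"edge",ys[m][d[m].argmax()])
    # board sides: flatness/yaw via corners
im=cv2.imread("pics/scene6.png")[:,:,::-1]; crop(im,215,125,395,260,"s6c.png")
im=cv2.imread("pics/top6.png")[:,:,::-1]; crop(im,150,110,310,230,"t6c.png")
```

```text
66.15135549657326 19.7667 [ 2.46 57.55] 100.81059941299151 [-1.09 -9.27 13.46]
66.59915738256964 20.1667 [ 2.44 57.55] 100.78879937184658 [ -1.83 -10.    13.91]
67.04896886127511 20.5667 [ 2.44 57.55] 100.7987210206694 [ -1.27 -11.74  13.55]
67.49720094199839 20.9667 [ 2.43 58.38] 100.80550798518004 [ -1.42 -10.19  13.63]
top edge 288.5
top edge 289.75
scene edge 294.5
scene edge 294.75
```

View pics/s6c.png

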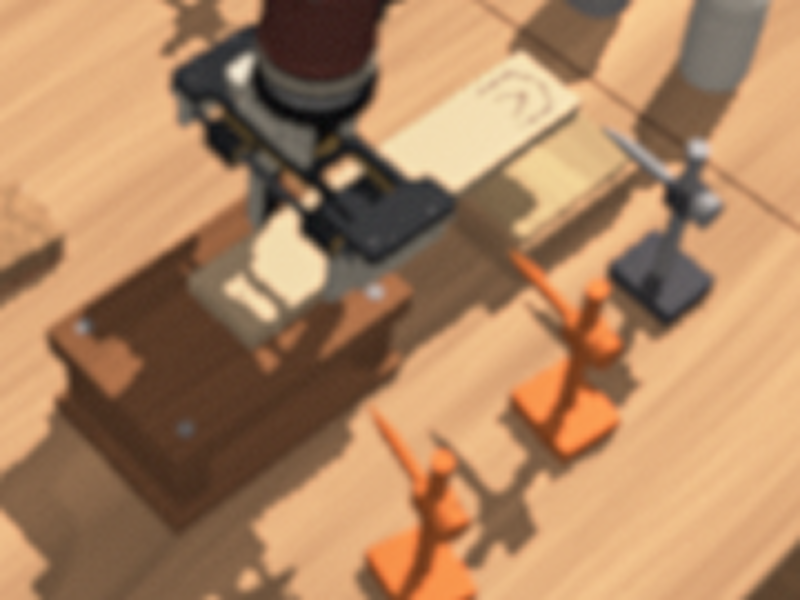

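View pics/t6c.png

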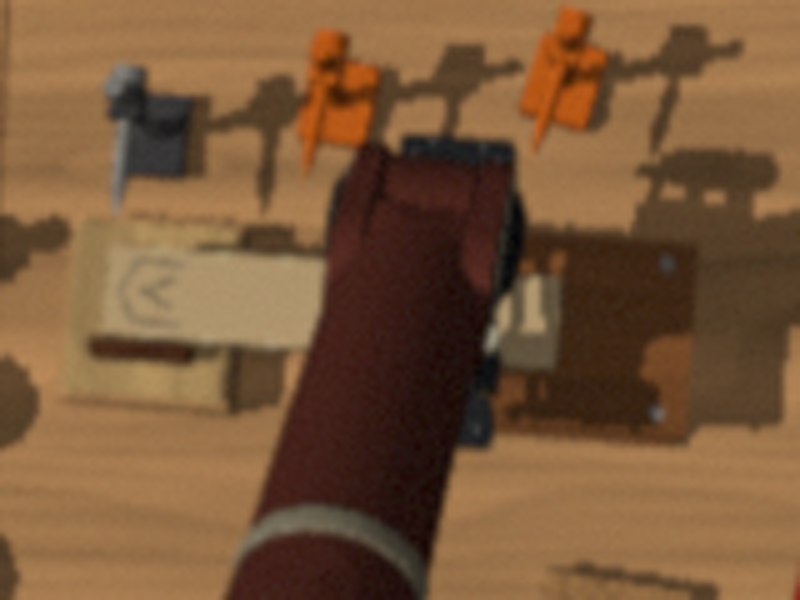

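The board end measures 289.1 against the tip's 289.8 in the top view, and 294.6 against 294.2 in the scene view, so it is level to within about 0.5 mm. The cover is still shut and the board is straight. A last check that everything is at rest, then I'll hand in.

Run:
```python
from h import *
np.set_printoptions(precision=3,suppress=True)
s=arm.state();print(s["time_s"],L(s["eef_pos"]),s["eef_pos"][2],s["force"],abs(s["joint_velocities"]).max(),s["opening"])
arm.job_done()
```

```text
21.5667 [ 2.425 58.387] 100.77749767808672 [ -1.668 -10.819  13.39 ] 0.0032579929459149413 58.99661354991952
the job is handed in; nothing more can be done
```

I shut the tray cover, slid the board out to the steel pointer's tip, and handed the job in at 21.6 s, still gripping the board. No verdict is reported.

- **Cover:** I gripped its bar and pushed it 73 mm until it met its stop at about 15 N. The scene picture showed it covering the whole tray, and it was still shut at the end.
- **Board:** I gripped it at 58 N with a light downward press and turned it about 0.077 rad to line up with the stand. I then slid it straight out about 119 mm.
- **Level with the tip:** the top view puts the end 0.7 mm short of the tip and the scene view 0.4 mm past it. The two views differ by about 5 mm in absolute position, so I relied on the end-to-tip difference within each view.
- **At rest and flat:** the gripper height stayed at 100.8 mm. The fingers pressed down about 13 N and outward about 11 N against friction, with no creep between the last readings.
- **Surroundings:** I saw nothing else moved in the cropped end views, which cover the stand, tray and gauges. The hammer, screwdriver and offcut were outside those crops, so I did not check them.

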